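# Dock the bead organizer in the notch of the bead board

## Robot

A 6-joint arm with a two-finger parallel gripper is mounted at the origin on the work surface. World frame = base frame: x ahead of the robot, y to its left, z up, the work surface at z = 0. Lengths are in m, angles in rad, forces in N, time in s.
With the tool pointing down it reaches from about 0.425 to 0.925 m from the base axis. Payload 12.5 kg.
Tool frame: the origin (TCP) lies between the finger pads; the fingertips stand 11 mm ahead of it and the grasp point (between the pads) lies 8 mm behind it; z points along the fingers, y is the line along which they close (so a half turn about z gives the same grasp; the last joint's range is limited). The gripper opens to 85 mm and grips with 20 to 120 N. Pads are 22 mm wide; open, the fingers measure 114 mm over their backs; the gripper's body (76 mm by 85 mm) begins 54 mm behind the grasp point. The pads swing forward as they close: fully open they stand 13 mm farther back than shut.
Start: joints at [-0.106, 0.491, 1.559, -0, 1.092, -0.106], TCP at [0.625, 0, 0.242] pointing down, gripper open.
Joint ranges: [-3.1, 3.1], [-0.84, 2.19], [0.05, 2.79], [-1.13, 4.28], [0.06, 2.93], [-2.69, 2.69]. Speed limits (rad/s): [2.22, 2.22, 2.79, 3.14, 3.14, 3.14].

## Interface

Orientations are given as a unit quaternion [w, x, y, z].
In Python, from workcell import readout, vision, ticket gives the robot as it stands.
- The arm moves only by the tool drive_tool, never from a script. Its argument "commands" is a list of rows, each a list of 7 numbers: the finger opening in m, from 0 to 0.0854, then the shift along the tool's x, y, z in m, then the turn, a rotation vector about the tool's x, y, z in rad. In form: [[claw, x, y, z, wx, wy, wz], ...]. A call has 1 to 20 rows; each row is the pose to reach, as a shift and turn from the pose commanded when the call began, along the tool's axes at that moment; what a row does not reach only later rows make up. A row lasts 1/10 s, in which the tool goes at most 50 mm and 8.59 degrees, less where a joint would pass 70% of its speed; a pose out of reach is approached as far as the arm can. A call with a gripper value outside its range is refused whole. The fingers move at their own pace and stop on an object; "squeeze" is the grip in N (left out, the last holds). Time passes only in rows, so rows that repeat a pose let the fingers close. It gives the time, the measured TCP pose, the force, the opening and the grip force at its end, in the units of the state.
- readout.read_state(): the state, without advancing time (a new reading comes with each control period).
- vision.read_camera(name): name is "scene" or "side" or "wrist"; returns the picture (420x560x3 uint8, blue, green, red); there is no depth.
- vision.camera_info(name): a dict with "camera_matrix" (3x3 intrinsics, pixels), "rvec" (rotation vector, rad) and "tvec" (3), from world to camera coordinates, as OpenCV has them; the wrist camera has in their place "tool_from_camera" (4x4, takes a point from camera to tool coordinates, whose origin is the TCP and whose axes are the flange's). Camera axes: x right, y down, z forward; pixel columns grow to the right and rows downward; lengths in m; the calibration is good to about 2 mm. A picture is of the moment at which its call begins: read the wrist's pose just before it. camera_info takes no time and is no camera call.
- ticket.sign_off(): hands the job in; it is judged then, once.
The state is a dict: "clock": time; "qpos": joint angles; "joint_vel": joint speeds; "joint_efforts": joint torques, N m; "position": TCP position; "eef_rot": TCP orientation; "contact_force": force on the tool from outside, world axes, zero at the start; "torque": the same for the moment, N m; "width": opening from 0.0 (shut) to 1.0 (fully open); "grip_force": force on a finger pad.
Only numpy, scipy, OpenCV 4.12 (cv2) and the standard library are available. Lean on these libraries where they do the work, as an engineer would, in place of code of your own. Each camera call takes 0.05 s, during which the arm holds its last target. There are 200 camera calls.

## Task

Push the olive organizer along the tabletop, without lifting or tipping it, into the notch of the L-shaped maple bead board until it sits snug in the corner: its long side flush against the board's long arm and its short end flush against the short arm. Do not grasp anything, leave the ramekin, bead jar, acrylic cube and pliers where they are, and back away when done.

Things in the scene. Friction and masses are not known exactly. Their poses are not given: they have to be found in the camera images.
- organizer: loose olive-green plastic box, lid latched shut, 90 (x) by 120 (y) by 45 (z) mm, 0.2 to 0.4 kg, plain vertical sides; origin at the centre of its underside. Starts flat on the table before the notch, x axis within 20 degrees of the board's. Docked, its origin is at (-45, +60, 0) mm in the board's frame, axes parallel.
- board: fixed L-shaped maple board, 18 mm thick. Origin on the table at the inner corner of the L; x within 9 degrees of world x. Long arm: x 0 to 75, y -100 to 220 mm; stop face x = 0 (y above 0) looks to -x, to the robot. Short arm: x -130 to 0, y -100 to 0 mm; stop face y = 0 looks to +y. The notch is the bare table at x below 0, y above 0, open to the robot and to +y.
- ramekin: loose white ceramic ramekin, 76 mm across, 45 mm high; origin at the centre of its underside; not to be moved
- jar: loose glass bead jar with brass lid, 58 mm across, 64 mm high; origin at the centre of its underside; not to be moved
- cube: loose clear acrylic cube, 70 mm, with a swing door; origin at the centre of its underside; not to be moved
- pliers: loose round-nose pliers, 113 mm long, 42 mm wide, 10 mm high, blue handles, lying on the short arm of the board; origin at the pivot, on its underside, jaws to +x; not to be moved
Things that resemble listed ones, but are neither listed nor needed, are in the scene too. What is shaped like the organizer but purple is not meant.

How it is judged:
At the end, for the whole second after the job is handed in: The organizer lies flat and at rest on the table in the notch, within 4 mm of touching both stop faces of the board and parallel to them within 0.045 rad (x of organizer in the frame of board between -0.049 and -0.04 m and y of organizer in the frame of board between 0.055 and 0.064 m and angle between the x axis of organizer and the x axis of board, either way round below 0.045 rad and height (world z) of organizer below 0.005 m and angle between organizer's own z axis and vertical below 0.05 rad and linear speed of organizer below 0.01 m/s).
It fails at once if the organizer is lifted off the table (height (world z) of organizer above 0.012 m).
It fails at once if the organizer is tipped (angle between organizer's own z axis and vertical above 0.15 rad).
It fails at once if the ramekin, jar, cube or pliers is moved by more than 12 mm (distance of any of ramekin, jar, cube, pliers from where it was at the start of the episode above 0.012 m).
It also fails if it takes over 48 s, if anything falls off the work surface, if the arm or the gripper's body presses on something with over 40 N, if the wrist force passes 120 N, or if a joint passes its speed limit or range.

## Working session

There is one attempt and no reset: what is moved stays moved. The work goes in short steps, Python scripts to look and compute and a tool call to move; the robot and the scene stay as the last step left them, time stands still between calls to the robot, and variables do not carry over. Pictures are saved under pics/ and viewed, at most 10 in all, crops included, and the job is handed in when it is done.

Besides the shell and the picture viewer there is one more tool, called after "Call:" by a JSON object that holds its "method" and its "body". drive_tool: Moves the arm, as the interface text tells. Its arguments: {"type":"object","properties":{"commands":{"type":"array"},"squeeze":{"type":"number"}},"required":["commands"]}

```bash
mkdir -p pics
python3 - <<'E'
from workcell import readout, vision
import cv2,numpy as np
s=readout.read_state();print(s)
for n in ["scene","side","wrist"]:
    im=vision.read_camera(n);cv2.imwrite(f"pics/{n}0.png",im)
    print(n,vision.camera_info(n))
E
```

```text
{'clock': 0.0, 'qpos': array([-1.05562617e-01,  4.91567893e-01,  1.55948868e+00,  9.24278442e-06,
        1.09170127e+00, -1.05542690e-01]), 'joint_vel': array([-0.00167127,  0.00177369,  0.00040423, -0.00078515, -0.0010569 ,
        0.00121376]), 'joint_efforts': array([-2.53899279e-04, -6.18447447e+01, -2.61596632e+01, -1.41405640e-04,
        4.01603000e-03, -9.44706159e-06]), 'position': array([6.24768514e-01, 7.26288381e-05, 2.41709046e-01]), 'eef_rot': array([-4.55644426e-04,  7.07115215e-01,  7.07098108e-01, -3.63073685e-04]), 'contact_force': array([-0.34128522,  0.25289481,  0.68000145]), 'torque': array([ 0.03616998,  0.05422153, -0.06262736]), 'grip_force': 0.0, 'width': 1.0037484775167222}
scene {'camera_matrix': array([[450.26153384,   0.        , 283.19391886],
       [  0.        , 450.26153384, 204.0905788 ],
       [  0.        ,   0.        ,   1.        ]]), 'rvec': array([ 2.29635788,  0.70373318, -0.26935639]), 'tvec': array([-0.48770768, -0.14924984,  1.34081915])}
side {'camera_matrix': array([[508.38410574,   0.        , 278.68121871],
       [  0.        , 508.38410574, 202.33746386],
       [  0.        ,   0.        ,   1.        ]]), 'rvec': array([ 2.14872971, -0.49870807,  0.27522242]), 'tvec': array([-0.46203347,  0.1946956 ,  1.04377099])}
wrist {'camera_matrix': array([[373.03105301,   0.        , 278.12013644],
       [  0.        , 373.03105301, 204.97648973],
       [  0.        ,   0.        ,   1.        ]]), 'tool_from_camera': array([[ 7.09175056e-04, -9.64299482e-01, -2.64813153e-01,
         6.72651532e-02],
       [ 9.99999708e-01,  7.59660140e-04, -8.82321372e-05,
         7.16481027e-04],
       [ 2.86250201e-04, -2.64813013e-01,  9.64299739e-01,
        -1.30821556e-01],
       [ 0.00000000e+00,  0.00000000e+00,  0.00000000e+00,
         1.00000000e+00]])}
```

View pictures.

View pics/scene0.png

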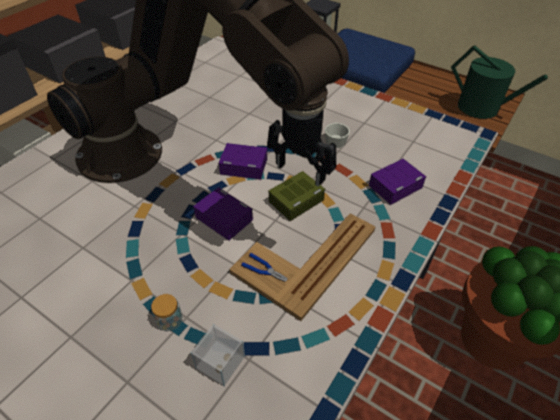

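View pics/side0.png

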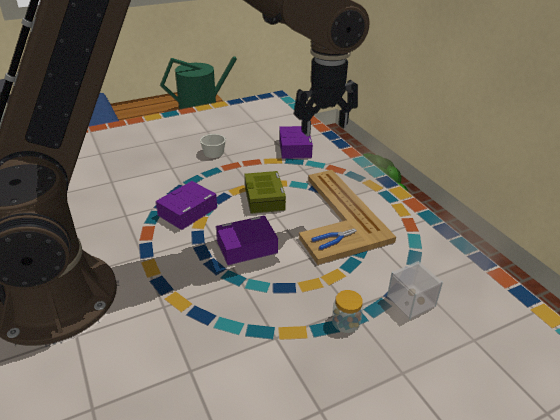

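View pics/wrist0.png

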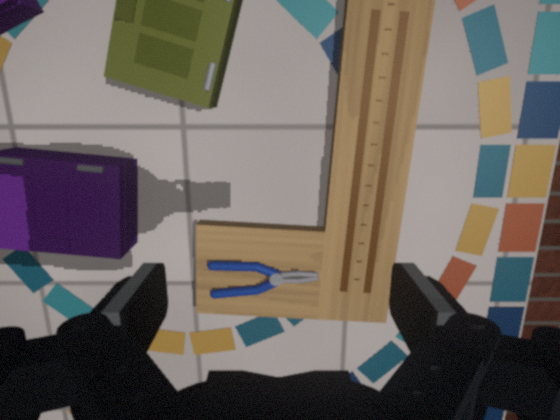

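One olive box is present, at scene (297,195) and wrist (175,50). The lookalikes are purple, at scene (243,160), (222,214) and (397,180), so they don't count. The board's inner corner is at wrist (325,230) and the pliers are on the short arm. I'll shift the wrist camera to get the whole organizer in view.

Call:
{"method": "drive_tool", "body": {"commands": [[0.08,0.05,0,0,0,0,0],[0.08,0.09,-0.03,-0.03,0,0,0],[0.08,0.12,-0.05,-0.06,0,0,0],[0.08,0.12,-0.05,-0.06,0,0,0],[0.08,0.12,-0.05,-0.06,0,0,0],[0.08,0.12,-0.05,-0.06,0,0,0]]}}

```text
clock: 0.75
position: [0.5751, 0.1194, 0.3014]
eef_rot: [-0.0, 0.707, 0.707, -0.0]
contact_force: [-0.4, -0.9, -0.1]
width: 0.939
grip_force: 0.0
```

```bash
cat > h.py <<'E'
from workcell import readout, vision
import cv2,numpy as np
from scipy.spatial.transform import Rotation as R
def wrist(name):
    s=readout.read_state();im=vision.read_camera("wrist");cv2.imwrite(f"pics/{name}.png",im)
    c=vision.camera_info("wrist");T=np.eye(4);T[:3,:3]=R.from_quat(s["eef_rot"],scalar_first=True).as_matrix();T[:3,3]=s["position"]
    return im,c["camera_matrix"],T@c["tool_from_camera"]
def fixed(n):
    c=vision.camera_info(n);Rm=cv2.Rodrigues(c["rvec"])[0];T=np.eye(4);T[:3,:3]=Rm.T;T[:3,3]=-Rm.T@c["tvec"]
    return c["camera_matrix"],T
def ray(px,K,T,z):
    px=np.atleast_2d(px).astype(float);d=np.c_[px,np.ones(len(px))]@np.linalg.inv(K).T@T[:3,:3].T
    o=T[:3,3];return (o+d*((z-o[2])/d[:,2])[:,None])[:,:2]
def olive(im):
    h=cv2.cvtColor(im,cv2.COLOR_BGR2HSV);m=cv2.inRange(h,(25,90,30),(45,255,255))
    m=cv2.morphologyEx(m,cv2.MORPH_CLOSE,np.ones((9,9)));m=cv2.morphologyEx(m,cv2.MORPH_OPEN,np.ones((5,5)))
    c=max(cv2.findContours(m,0,1)[0],key=cv2.contourArea);return m,c
E
python3 - <<'E'
from h import *
s=readout.read_state();print(s["position"],s["eef_rot"],s["clock"])
im,K,T=wrist("w1");np.savez("w1.npz",K=K,T=T)
m,c=olive(im);hull=cv2.convexHull(c)
print(cv2.contourArea(c),cv2.approxPolyDP(hull,5,True)[:,0].tolist())
for n in("scene","side"):
    i=cv2.imread(f"pics/{n}0.png");m,c=olive(i);print(n,cv2.contourArea(c),cv2.approxPolyDP(cv2.convexHull(c),3,True)[:,0].tolist())
E
```

```text
[0.57512503 0.11940554 0.30140489] [-2.48387918e-04  7.07212611e-01  7.07000727e-01 -4.82919893e-04] 0.75
9074.0 [[216, 87], [300, 111], [268, 216], [191, 196]]
scene 1506.0 [[304, 173], [323, 188], [323, 196], [290, 217], [269, 201], [269, 191]]
side 1356.5 [[277, 171], [285, 196], [284, 209], [251, 212], [245, 174]]
```

View pics/w1.png

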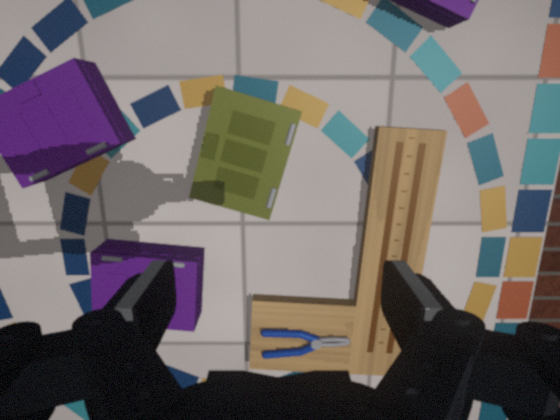

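The whole organizer is visible: its top has corners (216,87), (300,111), (268,216) and (191,196). The board's stop edges run (376,128)→(356,300) and (252,297)→(356,303). The pliers are at (305,343), and purple boxes sit at (148,285) and (62,120).

Run:
```python
from h import *
im=cv2.imread("pics/w1.png");d=np.load("w1.npz");K,T=d["K"],d["T"]
h=cv2.cvtColor(im,cv2.COLOR_BGR2HSV)
m=cv2.inRange(h,(10,60,110),(24,200,255))
e1=[];e2=[]
for r in range(150,280,5):
    xs=np.flatnonzero(m[r,330:400]);e1.append((330+xs[0],r))
for c in range(265,345,5):
    ys=np.flatnonzero(m[270:325,c]);e2.append((c,270+ys[0]))
print(e1[::5],e2[::4])
def line(p):
    v=cv2.fitLine(p.astype(np.float32),cv2.DIST_HUBER,0,.001,.001).ravel();return v[:2],v[2:]
a=ray(e1,K,T,.018);b=ray(e2,K,T,.018)
va,pa=line(a);vb,pb=line(b)
va*=np.sign(va[1]);vb*=np.sign(vb[0])
t=np.linalg.solve(np.c_[va,-vb],pb-pa);O=pa+t[0]*va
yaw=np.mean([np.arctan2(-va[0],va[1]),np.arctan2(vb[1],vb[0])])
print("board",O,"yaw deg",np.degrees([np.arctan2(-va[0],va[1]),np.arctan2(vb[1],vb[0])]))
_,c=olive(im);q=ray(cv2.convexHull(c)[:,0],K,T,.045)
rc=cv2.minAreaRect((q*1000).astype(np.float32));print("org",rc)
ctr=np.array(rc[0])/1000
Rb=np.array([[np.cos(yaw),-np.sin(yaw)],[np.sin(yaw),np.cos(yaw)]])
print("org in board",(ctr-O)@Rb, "corners world",cv2.boxPoints(rc).tolist())
# purple boxes
pm=cv2.inRange(h,(120,80,30),(165,255,255))
for c in cv2.findContours(pm,0,1)[0]:
    if cv2.contourArea(c)>500: print("purple",cv2.minAreaRect((ray(c[:,0],K,T,.045)*1000).astype(np.float32)))
np.savez("board.npz",O=O,yaw=yaw)
for n in("scene","side"):
    i=cv2.imread(f"pics/{n}0.png");K,T=fixed(n);_,c=olive(i);print(n,ray(cv2.approxPolyDP(cv2.convexHull(c),3,True)[:,0],K,T,.045).round(3).tolist())
```

```text
[(np.int64(376), 150), (np.int64(373), 175), (np.int64(369), 200), (np.int64(366), 225), (np.int64(363), 250), (np.int64(360), 275)] [(265, np.int64(301)), (285, np.int64(302)), (305, np.int64(303)), (325, np.int64(304))]
board [ 0.6720255  -0.05751464] yaw deg [-3.446231  -3.6109679]
org ((539.1978149414062, 134.23602294921875), (118.09142303466797, 89.65545654296875), 73.4808349609375)
org in board [-0.14437751  0.18321203] corners world [[479.4315490722656, 90.37358093261719], [565.386474609375, 64.88130187988281], [598.964111328125, 178.0984649658203], [513.0091552734375, 203.5907440185547]]
purple ((423.9044189453125, -15.974285125732422), (106.12150573730469, 126.87647247314453), 83.74730682373047)
purple ((347.4250183105469, 166.4188690185547), (135.39251708984375, 92.70121002197266), 23.792539596557617)
purple ((721.7388305664062, 268.3714599609375), (77.7831039428711, 21.396406173706055), 0.005437653977423906)
scene [[0.523, 0.197], [0.595, 0.176], [0.61, 0.151], [0.579, 0.042], [0.505, 0.058], [0.484, 0.087]]
side [[0.599, 0.176], [0.565, 0.062], [0.537, 0.015], [0.461, 0.038], [0.515, 0.199]]
```

Call:
{"method": "drive_tool", "body": {"commands": [[0.07,0.032,-0.126,0.1,0,0,-1.51],[0.07,0.032,-0.126,0.1,0,0,-1.51],[0.07,0.032,-0.126,0.1,0,0,-1.51],[0.07,0.032,-0.126,0.1,0,0,-1.51],[0.07,0.032,-0.126,0.15,0,0,-1.51],[0.07,0.032,-0.126,0.15,0,0,-1.51],[0.07,0.032,-0.126,0.15,0,0,-1.51],[0.07,0.032,-0.126,0.15,0,0,-1.51],[0.07,0.032,-0.126,0.15,0,0,-1.51],[0.07,0.032,-0.126,0.15,0,0,-1.51],[0.07,0.032,-0.126,0.15,0,0,-1.51],[0.07,0.032,-0.126,0.15,0,0,-1.51],[0.07,0.032,-0.126,0.15,0,0,-1.51]]}}

```text
clock: 2.1
position: [0.4491, 0.1517, 0.152]
eef_rot: [-0.0, 0.032, 0.999, -0.0]
contact_force: [0.2, -0.5, -0.2]
width: 0.823
grip_force: 0.0
```

Run:
```python
from h import *
im,K,T=wrist("w2")
```

```text
(no output)
```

View pics/w2.png

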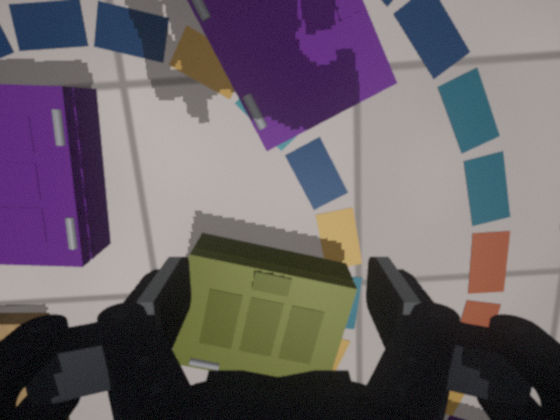

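The organizer's near face is at row ~240. The point under the TCP is about (278,192), with the finger footprints near columns 213 and 343. They clear both the organizer and the purple corner at (270,150), so I'll go down and start pushing.

Call:
{"method": "drive_tool", "body": {"commands": [[0.07,0,0,0.04,0,0,0],[0.07,0,0,0.08,0,0,0],[0.07,0,0,0.115,0,0,0],[0.07,0,0,0.13,0,0,0],[0.07,0,0,0.13,0,0,0],[0.07,-0.005,0,0.13,0,0,0],[0.07,-0.012,0,0.13,0,0,0],[0.07,-0.019,0,0.13,0,0,0],[0.07,-0.026,0,0.13,0,0,0],[0.07,-0.033,0,0.13,0,0,0],[0.07,-0.04,0,0.13,0,0,0],[0.07,-0.047,0,0.13,0,0,0],[0.07,-0.052,0,0.13,0,0,0],[0.07,-0.055,0,0.13,0,0,0],[0.07,-0.055,0,0.13,0,0,0]]}}

```text
clock: 3.65
position: [0.5045, 0.1487, 0.0223]
eef_rot: [0.0, 0.03, 1.0, 0.0]
contact_force: [0.1, 0.4, 0.5]
width: 0.82
grip_force: 0.0
```

Run:
```python
from h import *
d=np.load("board.npz")
s=readout.read_state()
im,K,T=wrist("w3");side=vision.read_camera("side");sc=vision.read_camera("scene")
Rb=R.from_euler('z',d["yaw"]).as_matrix()[:2,:2]
print((s["position"][:2]-d["O"])@Rb,s["contact_force"])
cv2.imwrite("pics/s3.png",np.hstack([cv2.resize(side[120:300,180:420],None,fx=1.65,fy=1.65),cv2.resize(sc[120:300,200:440],None,fx=1.65,fy=1.65)]))
```

```text
[-0.17985882  0.19550284] [0.0889404  0.36758604 0.47499427]
```

View pics/s3.png

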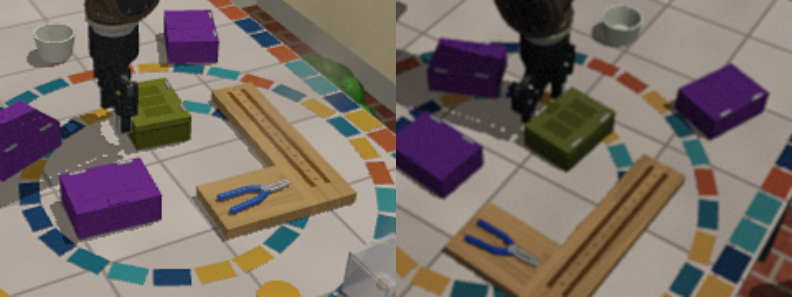

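The fingers are on the organizer's near face and it has turned to nearly parallel with the board. I'll push on to the long arm, then creep.

Call:
{"method": "drive_tool", "body": {"commands": [[0.07,-0.005,0,0,0,0,0],[0.07,-0.011,0,0,0,0,0],[0.07,-0.017,0,0,0,0,0],[0.07,-0.023,0,0,0,0,0],[0.07,-0.029,0,0,0,0,0],[0.07,-0.035,0,0,0,0,0],[0.07,-0.041,0,0,0,0,0],[0.07,-0.047,0,0,0,0,0],[0.07,-0.053,0,0,0,0,0],[0.07,-0.058,0,0,0,0,0],[0.07,-0.062,0,0,0,0,0],[0.07,-0.065,0,0,0,0,0],[0.07,-0.067,0,0,0,0,0],[0.07,-0.067,0,0,0,0,0]]}}

```text
clock: 5.2
position: [0.5713, 0.1446, 0.0224]
eef_rot: [0.0, 0.03, 1.0, 0.0]
contact_force: [1.0, 0.3, -0.3]
width: 0.825
grip_force: 0.0
```

Call:
{"method": "drive_tool", "body": {"commands": [[0.07,-0.001,0,0,0,0,0],[0.07,-0.002,0,0,0,0,0],[0.07,-0.003,0,0,0,0,0],[0.07,-0.003,0,0,0,0,0]]}}

```text
clock: 5.6
position: [0.574, 0.1444, 0.0223]
eef_rot: [0.0, 0.03, 1.0, 0.0]
contact_force: [-2.5, 0.1, 0.8]
width: 0.822
grip_force: 1.0
```

Call:
{"method": "drive_tool", "body": {"commands": [[0.07,-0.001,0,0,0,0,0],[0.07,-0.002,0,0,0,0,0],[0.07,-0.002,0,0,0,0,0]]}}

```text
clock: 5.9
position: [0.576, 0.1443, 0.0223]
eef_rot: [0.0, 0.03, 1.0, 0.0]
contact_force: [-1.5, -0.6, 0.6]
width: 0.821
grip_force: 1.1
```

Call:
{"method": "drive_tool", "body": {"commands": [[0.07,-0.001,0,0,0,0,0],[0.07,-0.002,0,0,0,0,0],[0.07,-0.003,0,0,0,0,0],[0.07,-0.004,0,0,0,0,0],[0.07,-0.004,0,0,0,0,0]]}}

```text
clock: 6.4
position: [0.58, 0.1441, 0.0223]
eef_rot: [0.0, 0.03, 1.0, 0.0]
contact_force: [-2.8, 0.3, 1.5]
width: 0.818
grip_force: 1.2
```

Call:
{"method": "drive_tool", "body": {"commands": [[0.07,-0.001,0,0,0,0,0],[0.07,-0.002,0,0,0,0,0],[0.07,-0.002,0,0,0,0,0]]}}

```text
clock: 6.7
position: [0.582, 0.1439, 0.0223]
eef_rot: [0.0, 0.03, 1.0, 0.0]
contact_force: [-3.2, -0.2, 1.4]
width: 0.821
grip_force: 1.3
```

Call:
{"method": "drive_tool", "body": {"commands": [[0.07,-0.001,0,0,0,0,0],[0.07,-0.002,0,0,0,0,0],[0.07,-0.002,0,0,0,0,0]]}}

```text
clock: 7.0
position: [0.5825, 0.1439, 0.0223]
eef_rot: [-0.001, 0.03, 1.0, -0.0]
contact_force: [-10.5, 0.9, 6.5]
width: 0.819
grip_force: 5.1
```

Run:
```python
from h import *
s=readout.read_state();d=np.load("board.npz")
Rb=R.from_euler('z',d["yaw"]).as_matrix()[:2,:2]
print((s["position"][:2]-d["O"])@Rb,s["contact_force"])
side=vision.read_camera("side");sc=vision.read_camera("scene")
cv2.imwrite("pics/s4.png",np.hstack([cv2.resize(side[120:300,180:420],None,fx=1.65,fy=1.65),cv2.resize(sc[120:300,200:440],None,fx=1.65,fy=1.65)]))
```

```text
[-0.10173771  0.19549256] [-10.4911345    0.93845098   6.47307494]
```

View pics/s4.png

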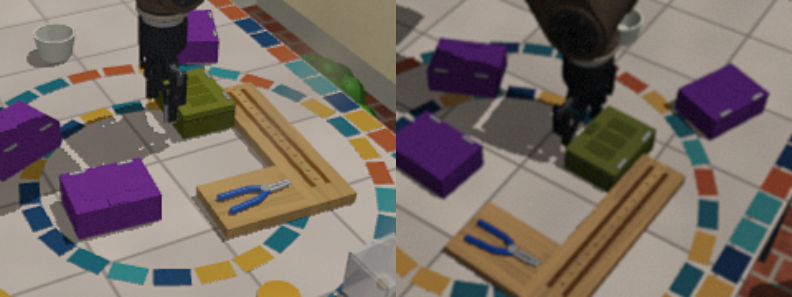

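The organizer is flush against the long arm: the contact force jumped to 10 N and both views agree. Next I'll back off, lift, and swing round to the +y end.

Call:
{"method": "drive_tool", "body": {"commands": [[0.07,0.005,0,0,0,0,0],[0.07,0.03,0,0,0,0,0],[0.07,0.03,0,-0.03,0,0,0],[0.05,0.03,0,-0.07,0,0,0],[0.05,0.03,0.03,-0.12,0,0,1.571],[0.05,0,0.07,-0.16,0,0,1.571],[0.05,-0.03,0.1,-0.16,0,0,1.571],[0.05,-0.055,0.105,-0.16,0,0,1.571],[0.05,-0.055,0.105,-0.16,0,0,1.571],[0.05,-0.055,0.105,-0.16,0,0,1.571],[0.05,-0.055,0.105,-0.16,0,0,1.571],[0.05,-0.055,0.105,-0.16,0,0,1.571],[0.05,-0.055,0.105,-0.16,0,0,1.571],[0.05,-0.055,0.105,-0.16,0,0,1.571],[0.05,-0.055,0.105,-0.16,0,0,1.571],[0.05,-0.055,0.105,-0.16,0,0,1.571],[0.05,-0.055,0.105,-0.16,0,0,1.571],[0.05,-0.055,0.105,-0.16,0,0,1.571]]}}

```text
clock: 8.9
position: [0.6452, 0.2453, 0.1823]
eef_rot: [0.0, 0.728, 0.686, 0.0]
contact_force: [-1.0, -0.8, -0.4]
width: 0.586
grip_force: 0.0
```

Run:
```python
from h import *
s=readout.read_state();d=np.load("board.npz")
Rb=R.from_euler('z',d["yaw"]).as_matrix()[:2,:2]
print((s["position"][:2]-d["O"])@Rb,s["position"])
im,K,T=wrist("w5")
m,c=olive(im);px=cv2.convexHull(c)[:,0]
print(cv2.approxPolyDP(cv2.convexHull(c),4,True)[:,0].tolist())
for z in(0.0,.045): print(z,((ray(cv2.approxPolyDP(cv2.convexHull(c),4,True)[:,0],K,T,z)-d["O"])@Rb).round(4).tolist())
h=cv2.cvtColor(im,cv2.COLOR_BGR2HSV);pm=cv2.inRange(h,(120,80,30),(165,255,255))
for c in cv2.findContours(pm,0,1)[0]:
    if cv2.contourArea(c)>500: print("purple",((ray(cv2.approxPolyDP(c,4,True)[:,0],K,T,0.045)-d["O"])@Rb).round(3).tolist())
```

```text
[-0.04542489  0.30055209] [0.64518473 0.24526342 0.18231439]
[[228, 240], [321, 243], [330, 250], [330, 370], [283, 377], [226, 370], [220, 256]]
0.0 [[-0.0893, 0.2493], [-0.0061, 0.2467], [0.0022, 0.24], [0.0073, 0.1125], [-0.0392, 0.1041], [-0.0958, 0.1122], [-0.097, 0.2339]]
0.045 [[-0.0829, 0.2663], [-0.0117, 0.2641], [-0.0046, 0.2584], [-0.0002, 0.1492], [-0.04, 0.142], [-0.0885, 0.1489], [-0.0896, 0.2531]]
purple [[-0.26, 0.253], [-0.272, 0.189], [-0.241, 0.214]]
purple [[0.002, 0.432], [-0.023, 0.357], [0.064, 0.327], [0.1, 0.432]]
```

View pics/w5.png

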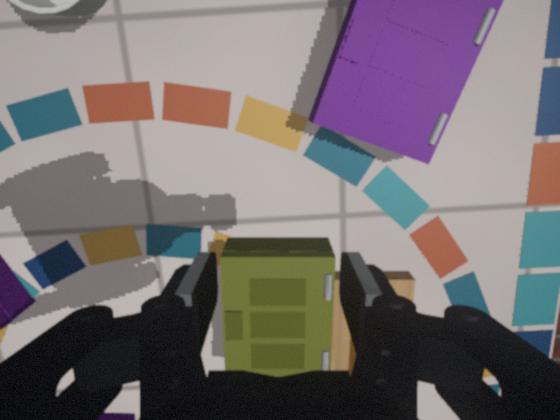

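The organizer's +y face is at board y ≈ 0.248 (row 240) and it lies flush along the long arm. The purple box at (410,80) is clear of the fingers. I'll descend and push along −y.

Call:
{"method": "drive_tool", "body": {"commands": [[0.05,-0.005,-0.002,0.05,0,0,0],[0.05,-0.01,-0.002,0.1,0,0,0],[0.05,-0.01,-0.002,0.14,0,0,0],[0.05,-0.01,-0.002,0.155,0,0,0],[0.05,-0.01,-0.002,0.155,0,0,0],[0.05,-0.02,-0.002,0.155,0,0,0],[0.05,-0.03,-0.002,0.155,0,0,0],[0.05,-0.036,-0.002,0.155,0,0,0],[0.05,-0.042,-0.002,0.155,0,0,0],[0.05,-0.048,-0.002,0.155,0,0,0],[0.05,-0.054,-0.002,0.155,0,0,0],[0.05,-0.06,-0.002,0.155,0,0,0],[0.05,-0.066,-0.002,0.155,0,0,0],[0.05,-0.072,-0.002,0.155,0,0,0],[0.05,-0.078,-0.002,0.155,0,0,0],[0.05,-0.084,-0.002,0.155,0,0,0],[0.05,-0.09,-0.002,0.155,0,0,0],[0.05,-0.096,-0.002,0.155,0,0,0],[0.05,-0.1,-0.002,0.155,0,0,0],[0.05,-0.1,-0.002,0.155,0,0,0]]}}

```text
clock: 10.95
position: [0.6368, 0.1447, 0.0271]
eef_rot: [-0.0, 0.729, 0.685, -0.0]
contact_force: [0.4, -0.4, 0.4]
width: 0.585
grip_force: 0.0
```

Run:
```python
from h import *
s=readout.read_state();d=np.load("board.npz")
Rb=R.from_euler('z',d["yaw"]).as_matrix()[:2,:2]
print((s["position"][:2]-d["O"])@Rb,s["contact_force"],s["torque"])
side=vision.read_camera("side");sc=vision.read_camera("scene")
cv2.imwrite("pics/s6.png",np.hstack([cv2.resize(side[120:300,180:420],None,fx=1.65,fy=1.65),cv2.resize(sc[120:300,200:440],None,fx=1.65,fy=1.65)]))
```

```text
[-0.0476371   0.19964537] [ 0.3716624  -0.42916892  0.44209123] [0.02928212 0.09268313 0.0222992 ]
```

View pics/s6.png

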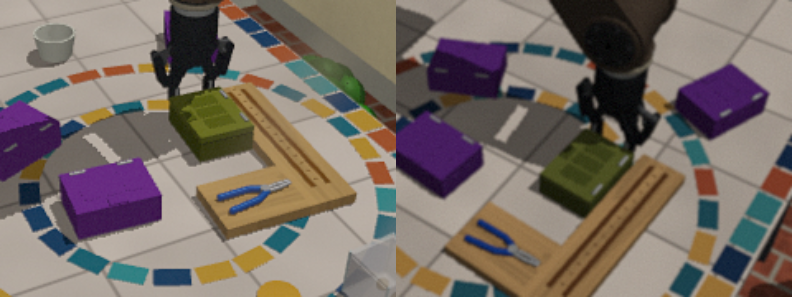

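The organizer is sliding along the long arm toward the short arm. About 68 mm remain.

Call:
{"method": "drive_tool", "body": {"commands": [[0.05,-0.006,0,0,0,0,0],[0.05,-0.012,0,0,0,0,0],[0.05,-0.018,0,0,0,0,0],[0.05,-0.024,0,0,0,0,0],[0.05,-0.03,0,0,0,0,0],[0.05,-0.036,0,0,0,0,0],[0.05,-0.042,0,0,0,0,0],[0.05,-0.048,0,0,0,0,0],[0.05,-0.053,0,0,0,0,0],[0.05,-0.057,0,0,0,0,0],[0.05,-0.06,0,0,0,0,0],[0.05,-0.062,0,0,0,0,0],[0.05,-0.062,0,0,0,0,0]]}}

```text
clock: 12.35
position: [0.6332, 0.0834, 0.0274]
eef_rot: [0.0, 0.728, 0.685, 0.0]
contact_force: [-0.4, 0.4, -0.1]
width: 0.586
grip_force: 0.0
```

Call:
{"method": "drive_tool", "body": {"commands": [[0.05,-0.001,0,0,0,0,0],[0.05,-0.002,0,0,0,0,0],[0.05,-0.003,0,0,0,0,0],[0.05,-0.003,0,0,0,0,0]]}}

```text
clock: 12.75
position: [0.6331, 0.0807, 0.0274]
eef_rot: [0.0, 0.728, 0.685, 0.0]
contact_force: [0.3, 2.0, 1.1]
width: 0.587
grip_force: 0.9
```

Call:
{"method": "drive_tool", "body": {"commands": [[0.05,-0.001,0,0,0,0,0],[0.05,-0.002,0,0,0,0,0],[0.05,-0.002,0,0,0,0,0]]}}

```text
clock: 13.05
position: [0.6329, 0.0786, 0.0274]
eef_rot: [0.0, 0.728, 0.685, 0.0]
contact_force: [-0.1, 3.0, 1.3]
width: 0.582
grip_force: 1.0
```

Call:
{"method": "drive_tool", "body": {"commands": [[0.05,-0.001,0,0,0,0,0],[0.05,-0.002,0,0,0,0,0],[0.05,-0.002,0,0,0,0,0]]}}

```text
clock: 13.35
position: [0.6328, 0.0766, 0.0274]
eef_rot: [0.0, 0.728, 0.685, 0.0]
contact_force: [0.0, 2.4, 2.0]
width: 0.588
grip_force: 1.1
```

Call:
{"method": "drive_tool", "body": {"commands": [[0.05,-0.001,0,0,0,0,0],[0.05,-0.001,0,0,0,0,0]]}}

```text
clock: 13.55
position: [0.6328, 0.0756, 0.0274]
eef_rot: [0.0, 0.728, 0.685, 0.0]
contact_force: [-0.4, 2.5, 3.0]
width: 0.581
grip_force: 1.3
```

Call:
{"method": "drive_tool", "body": {"commands": [[0.05,-0.001,0,0,0,0,0],[0.05,-0.002,0,0,0,0,0],[0.05,-0.002,0,0,0,0,0]]}}

```text
clock: 13.85
position: [0.6325, 0.075, 0.0274]
eef_rot: [-0.0, 0.728, 0.685, 0.0]
contact_force: [1.1, 13.0, 2.4]
width: 0.584
grip_force: 6.6
```

The force jumped to 13 N, so it is seated against the short arm. I'll back away and check.

Call:
{"method": "drive_tool", "body": {"commands": [[0.05,0.005,0,0,0,0,0],[0.05,0.035,0,0,0,0,0],[0.05,0.035,0,-0.04,0,0,0],[0.05,0.035,0,-0.09,0,0,0],[0.05,0.035,0,-0.14,0,0,0],[0.05,0.035,0,-0.19,0,0,0],[0.05,0.035,0,-0.24,0,0,0],[0.05,0.035,0,-0.26,0,0,0],[0.05,0.035,0,-0.26,0,0,0],[0.05,0.035,0,-0.26,0,0,0],[0.05,0.035,0,-0.26,0,0,0]]}}

```text
clock: 14.95
position: [0.6342, 0.1084, 0.2854]
eef_rot: [-0.001, 0.728, 0.685, -0.001]
contact_force: [-0.3, 0.5, -0.1]
width: 0.585
grip_force: 0.0
```

Run:
```python
from h import *
d=np.load("board.npz");Rb=R.from_euler('z',d["yaw"]).as_matrix()[:2,:2]
print(readout.read_state()["position"])
im,K,T=wrist("w7")
m,c=olive(im);q=(ray(cv2.convexHull(c)[:,0],K,T,.045)-d["O"])@Rb
print(cv2.approxPolyDP(cv2.convexHull(c),4,True)[:,0].tolist())
print(cv2.minAreaRect((q*1000).astype(np.float32)))
print((ray(cv2.approxPolyDP(cv2.convexHull(c),4,True)[:,0],K,T,.045)-d["O"])@Rb)
```

```text
[0.63420085 0.10842255 0.28539669]
[[319, 205], [319, 314], [241, 314], [240, 211], [264, 205]]
((-45.72479248046875, 65.55321502685547), (89.32677459716797, 128.01979064941406), 0.09771694242954254)
[[-0.00581797  0.1285624 ]
 [-0.0020004   0.00173315]
 [-0.08953981  0.0014685 ]
 [-0.08751781  0.12195222]
 [-0.06256805  0.12845364]]
```

View pics/w7.png

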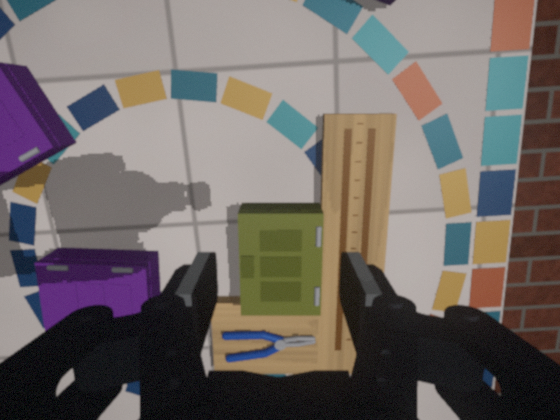

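The organizer sits snug in the corner: its x edge reads about −1 mm, its y edge about +1.5 mm, and its angle about 0. The pliers are undisturbed at (270,345). I'll hand it in.

```bash
python3 -c "
from workcell import ticket;print(ticket.sign_off())"
```

```text
the job is handed in; nothing more can be done
None
```

The organizer is docked in the notch of the board, flush to both stop faces within about 2 mm as measured, with the arm backed away and the job handed in at about 15 s; the hand-in gave no verdict.

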